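# Load a bearing puller with a socket wrench

### The job

Take the socket wrench from the top tray and fit it onto the hex of the bearing puller's forcing screw: press down and turn the wrench until its socket drops fully home over the hex. Then take the wrench again by the grip at the end of its handle and pull the screw about a quarter turn clockwise, seen from above. Leave the wrench sitting home on the screw, and leave the thumb nut bowl and the two bushings where they are.

Things in the scene. Friction and masses are not known exactly. Their poses are not given: they have to be found in the camera images.
- wrench: steel socket wrench, 0.3 to 0.6 kg. Origin: centre of the socket's open bottom rim; z up along the socket axis, x along the handle. Socket 41 mm in diameter, open below: hex recess 28.5 mm across flats, 28 mm deep. It starts level: socket standing on the top tray's floor, shaft lying across the tray's rim, handle overhanging. Balance point about 27 mm along the handle from the socket axis
- wrench_head (a point): middle of the wrench head's parallel flat sides, at (15, 0, 50) mm in the wrench's frame; the head is 34 mm wide across y, x -19 to 42 mm, z 40 to 60 mm, right above the socket
- wrench_handle (a point): middle of the handle grip, at (145, 0, 50) mm in the wrench's frame; the grip is 18 mm wide across y, 16 mm high, x 107 to 190 mm; between head and grip runs a round shaft 14 mm in diameter
- trays: stack of three blue plastic trays, fixed, 158 x 144 mm over the rims and 141 mm high; origin at the centre of its underside on the ledge, x along its 158 mm side
- tray_floor (a point): centre of the top tray's inner floor, 98 mm above the ledge; the tray inside is 142 x 128 mm and 43 mm deep
- puller: three-jaw steel bearing puller hooked under a yellow wheel (108 mm in diameter) on an axle flange (148 mm in diameter) bolted to the ledge; fixed. Origin on the ledge under the screw axis, z up. The jaws reach 68 mm from the axis and 120 mm up, the yoke's boss 126 mm up
- hex_top (a point): centre of the top of the forcing screw's upright hex, 174 mm above the ledge. Hex 27 mm across flats: 6 mm tapered lead (21 mm across at the top), then 20 mm of flats down to a 42 mm flange, where the socket's rim rests when home, 26 mm below this point. An unaligned socket stops on the hex's corners, 6 mm below this point. Socket on hex: 6 degrees of play; let go, the handle may sag by 6 degrees
- screw (a joint): turn of the forcing screw in rad, 0 at the start, growing clockwise seen from above; stays where left. Stiff: it takes 2 N m, about 14 N across the handle grip. Does not noticeably rise or sink. Which way the hex's flats face is different every time and is NOT given by this or any other reading (it repeats every 60 degrees): find it by touch
- bowl: small stainless bowl with brass thumb nuts, 96 mm in diameter, 40 mm high, loose; origin at the centre of its underside
- bushing_a: red urethane bushing, 46 mm in diameter, 36 mm high, 17 mm bore, loose; origin at the centre of its underside
- bushing_b: orange urethane bushing, 46 mm in diameter, 36 mm high, 17 mm bore, loose; origin at the centre of its underside
Things that resemble listed ones, but are neither listed nor needed, are in the scene too. Leave any pink or turquoise look-alike of the wrench alone.

How it is judged:
By the outcome, as a careful person would: the job done as asked, in the order asked, and still so for the second after the job is handed in, with the robot touching nothing.
It also fails if it takes over 72 s, if anything falls off the work surface, if the arm or the gripper's body presses on something with over 40 N, if the wrist force passes 120 N, or if a joint passes its speed limit or range.

### The arm

A 6-joint arm with a two-finger parallel gripper is mounted at the origin on the work surface. World frame = base frame: x ahead of the robot, y to its left, z up, the work surface at z = 0. Lengths are in m, angles in rad, forces in N, time in s.
With the tool pointing down it reaches from about 0.3 to 0.775 m from the base axis. Payload 14.6 kg.
Tool frame: the origin (TCP) lies midway between the tips of the shut fingers; the grasp point (between the pads) lies bot.grip_point_offset behind it (bot.grip_point_offset is the distance from the TCP to the grasp point, in m); x points along the fingers, y is the direction in which the jaws open and shut, and the axes are right-handed (so a half turn about x gives the same grasp; the last joint's range is limited). The gripper opens to 94 mm and grips with 3 to 60 N. Pads are 16 mm wide; open, the fingers measure 119 mm over their backs; the gripper's body (75 mm by 177 mm) begins 78 mm behind the grasp point.
Start: joints at [1.14, 0.3, 1.521, -0, 1.321, -0.067], TCP at [0.196, 0.514, 0.205] pointing down, gripper open.
Joint ranges: [-3.03, 3.03], [-0.79, 2.21], [0.23, 2.52], [-1.04, 4.18], [0, 3.07], [-2.55, 2.55]. Speed limits (rad/s): [2.22, 2.22, 2.57, 3.14, 3.14, 3.14].

### API

Orientations are given as a unit quaternion [w, x, y, z].
In Python, from plant import bot gives the robot as it stands.
- The arm moves only by the tool carry_out, never from a script. Its arguments are lists of equal length, an entry for each row: "delta_pos": the shift along the tool's x, y, z in m, a list of three; "roll": the turn about the tool's x in degrees; "hand": the closure, from 0 (fully open) to 1 (shut). A call has 1 to 12 rows; each row shifts and turns the pose as measured when the row begins, along the tool's axes as they then stand; what a row does not reach is not made up. A row lasts 1/12 s, in which the tool goes at most 41.7 mm and 7.16 degrees, less where a joint would pass 70% of its speed; a pose out of reach is approached as far as the arm can. A call with a gripper value outside its range is refused whole. The fingers move at their own pace and stop on an object; the grip force is fixed at half the most. Time passes only in rows, so rows that do not move let the fingers close. It gives the time, the measured TCP pose, the force and the opening at its end, in the units of the state.
- bot.state(): the state, without advancing time (a new reading comes with each control period).
- bot.grab_frame(name): name is "side" or "top"; returns a dict with "image" (384x512x3 uint8, red, green, blue), "range_z" (384x512 float32, m along the optical axis (not along the pixel's ray), 0 where there is no reading), "fx", "fy", "cx", "cy" (pixels), "extrinsics" (4x4, takes a point from camera to world coordinates). Camera axes: x right, y up, looking along -z (the intrinsics and any distortion apply to the point x, -y, -z); pixel columns grow to the right and rows downward; lengths in m; the calibration is good to about 2 mm. A picture is of the moment at which its call begins.
- bot.job_done(): hands the job in, once; it reports no verdict.
The state is a dict: "time_s": time; "q": joint angles; "qvel": joint speeds; "joint_efforts": joint torques, N m; "position": TCP position; "ee_rot": TCP orientation; "force": force on the tool from outside, world axes, zero at the start; "moment": the same for the moment, N m; "finger_gap": opening from 0.0 (shut) to 1.0 (fully open).
Only numpy, scipy, OpenCV 4.12 (cv2) and the standard library are available. Lean on these libraries where they do the work, as an engineer would, in place of code of your own. Each camera call takes 0.05 s, during which the arm holds its last target. There are 200 camera calls.

## Working session

There is one attempt and no reset: what is moved stays moved. The work goes in short steps, Python scripts to look and compute and a tool call to move; the robot and the scene stay as the last step left them, time stands still between calls to the robot, and variables do not carry over. Pictures are saved under pics/ and viewed, about 8 in all and at most 12, crops included, and the job is handed in when it is done.

Besides the shell and the picture viewer there is one more tool, called after ">>>" by a JSON object that holds its "api" and its "payload". carry_out: Moves the arm, as the interface text tells. Its arguments: {"type":"object","properties":{"delta_pos":{"type":"array"},"roll":{"type":"array"},"hand":{"type":"array"}},"required":["delta_pos","roll","hand"]}

```bash
mkdir -p pics
cat > h.py <<'E'
import numpy as np, cv2
from plant import bot
def grab(n):
    f=bot.grab_frame(n); return f
def cloud(f):
    z=f["range_z"].astype(float); v,u=np.indices(z.shape)
    P=np.stack([(u-f["cx"])/f["fx"]*z,-(v-f["cy"])/f["fy"]*z,-z,np.ones_like(z)],-1)
    W=(P@np.array(f["extrinsics"]).T)[...,:3]; W[z<=0]=np.nan; return W
def save(f,p): cv2.imwrite(p,f["image"][...,::-1])
E
python3 - <<'E'
from h import *
s=bot.state(); print({k:np.round(v,3) for k,v in s.items()}, bot.grip_point_offset)
a=[]
for n in("top","side"):
    f=grab(n); np.savez(n+".npz",**f); a.append(f["image"]); print(n,np.round(f["extrinsics"],3).tolist(),f["fx"],f["cx"],f["cy"],[k for k in f])
    save(f,f"pics/{n}0.png")
E
```

```text
{'time_s': np.float64(0.0), 'q': array([ 1.14 ,  0.301,  1.522,  0.   ,  1.321, -0.067]), 'qvel': array([ 0.   ,  0.   , -0.001, -0.001, -0.001,  0.   ]), 'joint_efforts': array([ 2.0000e-03, -5.3181e+01, -3.5275e+01,  7.1000e-02,  2.4000e-02,
       -0.0000e+00]), 'position': array([0.196, 0.514, 0.205]), 'ee_rot': array([ 0.695,  0.127,  0.696, -0.128]), 'force': array([ 0.647, -0.275, -0.645]), 'moment': array([-0.038,  0.033,  0.028]), 'finger_gap': np.float64(0.999)} 0.0188
top [[-0.003, 0.98, -0.197, 0.392], [-1.0, -0.006, -0.013, 0.189], [-0.014, 0.197, 0.98, 1.092], [0.0, 0.0, 0.0, 1.0]] 348.6237452259488 250.1939302979168 183.57239406615636 ['image', 'range_z', 'fx', 'fy', 'cx', 'cy', 'extrinsics']
side [[0.958, 0.188, -0.215, 0.327], [-0.286, 0.638, -0.715, -0.668], [0.003, 0.747, 0.665, 0.93], [0.0, 0.0, 0.0, 1.0]] 417.13305490725793 257.65417680086796 191.257954028252 ['image', 'range_z', 'fx', 'fy', 'cx', 'cy', 'extrinsics']
```

View pics/top0.png

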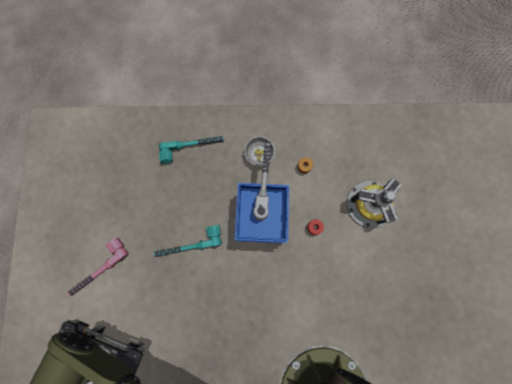

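View pics/side0.png

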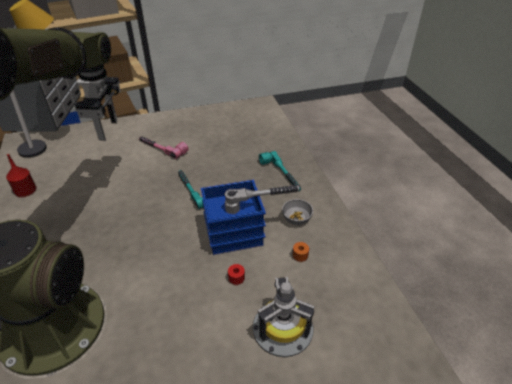

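The top view shows the wrench head at about (262,207), with its handle running up to (267,145) in world +x over the bowl at (259,152). The puller's hex is near (389,196), the red bushing at (316,227) and the orange one at (305,164). The side view agrees.

Run:
```python
from h import *
for n in("top","side"):
    f=dict(np.load(n+".npz")); W=cloud(f); im=f["image"].astype(int); hsv=cv2.cvtColor(f["image"],cv2.COLOR_RGB2HSV)
    x,y,z=W[...,0],W[...,1],W[...,2]
    print(n)
    blue=(hsv[...,0]>100)&(hsv[...,0]<130)&(hsv[...,1]>130)
    m=blue&(z>.125)&(z<.16)&(x>.2); r=cv2.minAreaRect(W[m][:,:2].astype(np.float32)*1000); print("tray rim",r,np.nanmedian(z[m]))
    tc=np.array(r[0])/1000
    d=np.hypot(x-tc[0]-.05,y-tc[1])
    m=(~blue)&(z>.142)&(z<.175)&(d<.2); p=W[m]; print("wrench n",m.sum(),np.nanmedian(z[m]))
    c=p[:,:2].mean(0); vx,vy,x0,y0=cv2.fitLine(p[:,:2].astype(np.float32),cv2.DIST_HUBER,0,.001,.001).ravel()
    if vx<0: vx,vy=-vx,-vy
    t=(p[:,0]-x0)*vx+(p[:,1]-y0)*vy; s=-(p[:,0]-x0)*vy+(p[:,1]-y0)*vx
    print("ang",np.degrees(np.arctan2(vy,vx)),"lo",x0+t.min()*vx,y0+t.min()*vy,"hi",x0+t.max()*vx,y0+t.max()*vy,"len",np.ptp(t))
    for a in np.arange(t.min(),t.max(),.02):
        k=(t>=a)&(t<a+.02)
        if k.any(): print(np.round([a-t.min(),s[k].min(),s[k].max(),p[k,2].max(),np.median(p[k,2])],3))
    # puller
    m=(z>.13)&(z<.2)&(x>.3)&(x<.65)&(y<0)&(y>-.4); p=W[m]; print("puller",m.sum())
    for a,b in((.135,.142),(.142,.15),(.15,.168),(.168,.18)):
        k=(p[:,2]>a)&(p[:,2]<b)
        if k.any(): print(a,k.sum(),np.round(p[k].min(0),3),np.round(p[k].max(0),3),np.round(p[k].mean(0),3))
    yel=(hsv[...,0]>20)&(hsv[...,0]<32)&(hsv[...,1]>150)&(y<0)
    print("yel",cv2.minEnclosingCircle(W[yel&(z>0)][:,:2].astype(np.float32)*1000),np.nanmedian(z[yel]))
    print("floor z",np.nanmedian(z[250:300,300:340]))
```

```text
top
tray rim ((503.9385681152344, 170.80899047851562), (139.8175048828125, 155.38963317871094), 87.32012176513672) 0.1399951637792618
wrench n 598 0.1573930950840406
ang -5.54691 lo 0.43181075765972166 0.17907923051134556 hi 0.6951621551917775 0.15350374331423947 len 0.2645903685235229
[ 0.    -0.075 -0.073  0.143  0.142]
[ 0.02  -0.073 -0.073  0.142  0.142]
[ 0.04  -0.011  0.011  0.159  0.158]
[ 0.06  -0.016  0.02   0.166  0.159]
[ 0.08  -0.016  0.017  0.165  0.159]
[ 0.1   -0.015  0.071  0.165  0.159]
[ 0.12  -0.071  0.011  0.163  0.156]
[ 0.14  -0.067  0.007  0.158  0.155]
[ 0.16  -0.007  0.007  0.158  0.154]
[ 0.18  -0.009  0.009  0.161  0.156]
[ 0.2   -0.009  0.008  0.16   0.156]
[ 0.22  -0.008  0.009  0.162  0.156]
[ 0.24  -0.01   0.008  0.16   0.156]
[ 0.26  -0.008  0.006  0.158  0.156]
puller 191
0.142 43 [ 0.523 -0.186  0.144] [ 0.561 -0.151  0.15 ] [ 0.538 -0.164  0.148]
0.15 59 [ 0.525 -0.188  0.15 ] [ 0.563 -0.151  0.168] [ 0.541 -0.163  0.156]
0.168 87 [ 0.53  -0.184  0.169] [ 0.557 -0.155  0.18 ] [ 0.543 -0.169  0.174]
yel ((540.9479370117188, -166.9762420654297), 50.95
[... 500 characters left out ...]
4]
[ 0.08  -0.002  0.012  0.156  0.152]
[ 0.1   -0.004  0.015  0.157  0.151]
[ 0.12  -0.006  0.017  0.158  0.154]
[ 0.14  -0.005  0.014  0.158  0.153]
[ 0.16  -0.006  0.014  0.159  0.153]
[ 0.18  -0.006  0.013  0.158  0.154]
[ 0.2   -0.005  0.012  0.157  0.153]
puller 282
0.135 1 [ 0.536 -0.186  0.142] [ 0.536 -0.186  0.142] [ 0.536 -0.186  0.142]
0.142 102 [ 0.521 -0.189  0.144] [ 0.561 -0.15   0.15 ] [ 0.538 -0.177  0.147]
0.15 79 [ 0.528 -0.187  0.15 ] [ 0.556 -0.154  0.168] [ 0.538 -0.177  0.16 ]
0.168 100 [ 0.527 -0.184  0.168] [ 0.554 -0.158  0.176] [ 0.541 -0.171  0.172]
yel ((276.0675048828125, -129.5335235595703), 317.7005310058594) 0.05448195352960683
floor z -0.0006118807194240294
```

```bash
cat >> h.py <<'E'
from scipy.spatial.transform import Rotation as R
def pose():
    s=bot.state(); q=s["ee_rot"]; return s,np.array(s["position"]),R.from_quat([q[1],q[2],q[3],q[0]])
def yaw():
    "direction of tool y in the world, deg"
    s,p,r=pose(); v=r.as_matrix()[:,1]; return np.degrees(np.arctan2(v[1],v[0]))
def show():
    s,p,r=pose(); M=r.as_matrix(); print("t",round(s["time_s"],2),"tcp",np.round(p,4),"yaw_y",round(yaw(),2),"xax",np.round(M[:,0],3),"F",np.round(s["force"],1),"M",np.round(s["moment"],2),"gap",round(float(s["finger_gap"]),3),"q",np.round(s["q"],2))
def go(target,yawy,n=None):
    "rows needed (tool axes, mm; roll deg) to reach target with tool y at yawy"
    s,p,r=pose(); d=np.array(target)-p; dy=(yawy-yaw()+180)%360-180
    n=n or int(np.ceil(max(np.linalg.norm(d)/.040,abs(dy)/7))); out=[]
    for i in range(n):
        ri=R.from_euler('z',dy*i/n,degrees=True)*r; out.append(np.round(ri.inv().apply(d/n)*1000,1).tolist())
    print("n",n,"roll/row",round(-dy/n,2),"dist",np.round(d*1000,1)); [print(o) for o in out]
E
python3 - <<'E'
from h import *
show()
a=np.radians(-5.3); x=.505+.014*np.cos(a); y=.170+.014*np.sin(a); print(x,y)
for w in (84.7,-95.3): go([x,y,.25],w)
E
```

```text
t 0.1 tcp [0.1956 0.5138 0.205 ] yaw_y 69.16 xax [-0.    -0.001 -1.   ] F [0.2 0.7 0.1] M [-0.02  0.02 -0.  ] gap 0.996 q [ 1.14  0.3   1.52 -0.    1.32 -0.07]
0.5189401457745841 0.16870681177574814
n 12 roll/row -1.3 dist [ 323.3 -345.1   45. ]
[-3.7, -17.3, 35.4]
[-3.7, -18.1, 35.0]
[-3.7, -18.9, 34.6]
[-3.7, -19.7, 34.2]
[-3.7, -20.4, 33.7]
[-3.7, -21.2, 33.2]
[-3.7, -21.9, 32.7]
[-3.7, -22.7, 32.2]
[-3.7, -23.4, 31.7]
[-3.7, -24.1, 31.2]
[-3.7, -24.8, 30.6]
[-3.7, -25.5, 30.1]
n 24 roll/row 6.85 dist [ 323.3 -345.1   45. ]
[-1.9, -8.6, 17.7]
[-1.9, -6.5, 18.6]
[-1.9, -4.2, 19.3]
[-1.9, -1.9, 19.6]
[-1.9, 0.5, 19.7]
[-1.9, 2.8, 19.5]
[-1.9, 5.1, 19.0]
[-1.9, 7.4, 18.3]
[-1.9, 9.5, 17.3]
[-1.9, 11.5, 16.0]
[-1.9, 13.3, 14.5]
[-1.9, 14.9, 12.8]
[-1.9, 16.4, 11.0]
[-1.9, 17.6, 8.9]
[-1.9, 18.5, 6.8]
[-1.9, 19.2, 4.5]
[-1.9, 19.6, 2.2]
[-1.9, 19.7, -0.2]
[-1.9, 19.5, -2.5]
[-1.9, 19.1, -4.8]
[-1.9, 18.4, -7.1]
[-1.9, 17.4, -9.2]
[-1.9, 16.2, -11.2]
[-1.9, 14.7, -13.1]
```

>>> {"api": "carry_out", "payload": {"delta_pos": [[-0.004,-0.017,0.035],[-0.004,-0.018,0.035],[-0.004,-0.019,0.035],[-0.004,-0.02,0.034],[-0.004,-0.02,0.034],[-0.004,-0.021,0.033],[-0.004,-0.022,0.033],[-0.004,-0.023,0.032],[-0.004,-0.023,0.032],[-0.004,-0.024,0.031],[-0.004,-0.025,0.031],[-0.004,-0.025,0.03]], "roll": [-1.3,-1.3,-1.3,-1.3,-1.3,-1.3,-1.3,-1.3,-1.3,-1.3,-1.3,-1.3], "hand": [0.3,0.3,0.3,0.3,0.3,0.3,0.3,0.3,0.3,0.3,0.3,0.3]}}

```text
time_s: 1.1
position: [0.529, 0.1591, 0.2512]
ee_rot: [0.705, 0.022, 0.709, -0.026]
force: [-0.4, 1.6, 0.6]
finger_gap: 0.699
```

Run:
```python
from h import *
show(); go([.519,.1687,.142],84.7)
```

```text
t 1.1 tcp [0.529  0.1591 0.2512] yaw_y 86.1 xax [-0.006 -0.005 -1.   ] F [-0.4  1.6  0.6] M [0.04 0.01 0.01] gap 0.699 q [ 0.23  0.28  1.44 -0.    1.43 -1.27]
n 3 roll/row 0.47 dist [ -10.     9.6 -109.2]
[36.4, 3.2, -3.3]
[36.4, 3.1, -3.4]
[36.4, 3.1, -3.4]
```

>>> {"api": "carry_out", "payload": {"delta_pos": [[0.02,0.004,-0.004],[0.02,0.003,-0.003],[0.012,0,0],[0,0,0]], "roll": [0.5,0.5,0,0], "hand": [0.3,0.3,0.3,0.3]}}

```text
time_s: 1.43
position: [0.5273, 0.1587, 0.1968]
ee_rot: [0.704, 0.031, 0.708, -0.036]
force: [0.2, -0.2, 0.4]
finger_gap: 0.7
```

Run:
```python
from h import *
show(); go([.519,.1687,.142],84.7)
```

```text
t 1.43 tcp [0.5273 0.1587 0.1968] yaw_y 84.57 xax [-0.005 -0.006 -1.   ] F [ 0.2 -0.2  0.4] M [ 0.02 -0.    0.01] gap 0.7 q [ 0.23  0.31  1.53 -0.01  1.31 -1.25]
n 2 roll/row -0.07 dist [ -8.3  10.  -54.8]
[27.4, 4.8, -4.5]
[27.4, 4.8, -4.4]
```

>>> {"api": "carry_out", "payload": {"delta_pos": [[0.01,0.005,-0.0045],[0.01,0.005,-0.004],[0.012,0,0],[0.008,0,0],[0,0,0]], "roll": [0,0,0,0,0], "hand": [0.3,0.3,0.3,0.3,0.3]}}

```text
time_s: 1.85
position: [0.518, 0.1718, 0.1545]
ee_rot: [0.705, 0.031, 0.708, -0.035]
force: [-0.1, -0.1, 0.1]
finger_gap: 0.701
```

Run:
```python
from h import *
show(); go([.519,.1687,.142],84.7,1)
f=grab("side"); save(f,"pics/s1.png"); cv2.imwrite("pics/s1.png",cv2.resize(f["image"][150:270,160:340,::-1],None,fx=4,fy=4,interpolation=cv2.INTER_CUBIC))
```

```text
t 1.85 tcp [0.518  0.1718 0.1545] yaw_y 84.65 xax [-0.005 -0.006 -1.   ] F [-0.1 -0.1  0.1] M [-0.02 -0.02  0.06] gap 0.701 q [ 0.26  0.34  1.59 -0.    1.22 -1.22]
n 1 roll/row -0.05 dist [  1.   -3.1 -12.5]
[12.5, -2.9, 1.3]
```

View pics/s1.png

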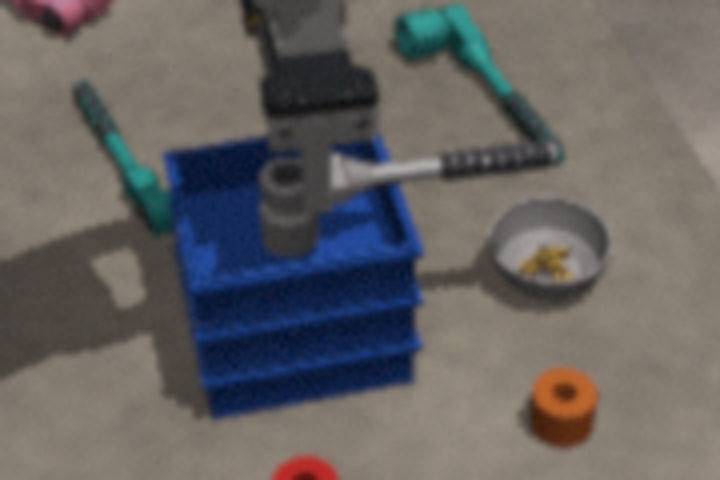

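The near finger stands beside the head at (320,190), just behind the socket column at (288,200). That puts the gripper over the head with the handle to the right, so I can go down and close.

>>> {"api": "carry_out", "payload": {"delta_pos": [[0.006,-0.003,0.001],[0.005,0,0],[0.001,0,0],[0,0,0],[0,0,0],[0,0,0],[0,0,0],[0,0,0],[0,0,0],[0,0,0],[0,0,0],[0,0,0]], "roll": [0,0,0,0,0,0,0,0,0,0,0,0], "hand": [0.3,0.3,0.3,0.5,0.7,1,1,1,1,1,1,1]}}

```text
time_s: 2.9
position: [0.5203, 0.1695, 0.1451]
ee_rot: [0.707, 0.032, 0.706, -0.034]
force: [0.6, 1.0, -0.2]
finger_gap: 0.364
```

Run:
```python
from h import *
show()
```

```text
t 2.9 tcp [0.5203 0.1695 0.1451] yaw_y 84.66 xax [ 0.001 -0.004 -1.   ] F [ 0.6  1.  -0.2] M [ 0.24 -0.04  0.01] gap 0.364 q [ 0.25  0.35  1.6  -0.    1.19 -1.23]
```

>>> {"api": "carry_out", "payload": {"delta_pos": [[-0.006,0,0],[-0.01,0,0],[-0.015,0,0],[-0.02,0,0],[-0.02,0,0],[-0.015,0,0],[-0.008,0,0],[0,0,0],[0,0,0]], "roll": [0,0,0,0,0,0,0,0,0], "hand": [1,1,1,1,1,1,1,1,1]}}

```text
time_s: 3.65
position: [0.5184, 0.1685, 0.2449]
ee_rot: [0.704, 0.031, 0.708, -0.036]
force: [-1.0, -0.9, -3.9]
finger_gap: 0.362
```

Run:
```python
from h import *
show()
a=np.radians(25); print(.5425+.015*np.cos(a),-.1695+.015*np.sin(a)); go([.556,-.163,.255],115,14)
f=grab("side"); np.savez("s2.npz",**f); cv2.imwrite("pics/s2.png",cv2.resize(f["image"][110:260,160:340,::-1],None,fx=4,fy=4,interpolation=cv2.INTER_CUBIC))
```

```text
t 3.65 tcp [0.5184 0.1685 0.2449] yaw_y 84.64 xax [-0.006 -0.007 -1.   ] F [-1.  -0.9 -3.9] M [ 0.05  0.03 -0.01] gap 0.362 q [ 0.25  0.27  1.47 -0.01  1.41 -1.23]
0.5560946168055497 -0.1631607260738895
n 14 roll/row -2.17 dist [  37.6 -331.5   10.1]
[-0.6, -23.3, 4.9]
[-0.6, -23.5, 4.0]
[-0.6, -23.6, 3.1]
[-0.6, -23.7, 2.2]
[-0.6, -23.8, 1.3]
[-0.5, -23.8, 0.4]
[-0.5, -23.8, -0.5]
[-0.5, -23.8, -1.4]
[-0.5, -23.7, -2.3]
[-0.5, -23.6, -3.2]
[-0.5, -23.5, -4.1]
[-0.5, -23.3, -5.0]
[-0.5, -23.1, -5.8]
[-0.5, -22.9, -6.7]
```

View pics/s2.png

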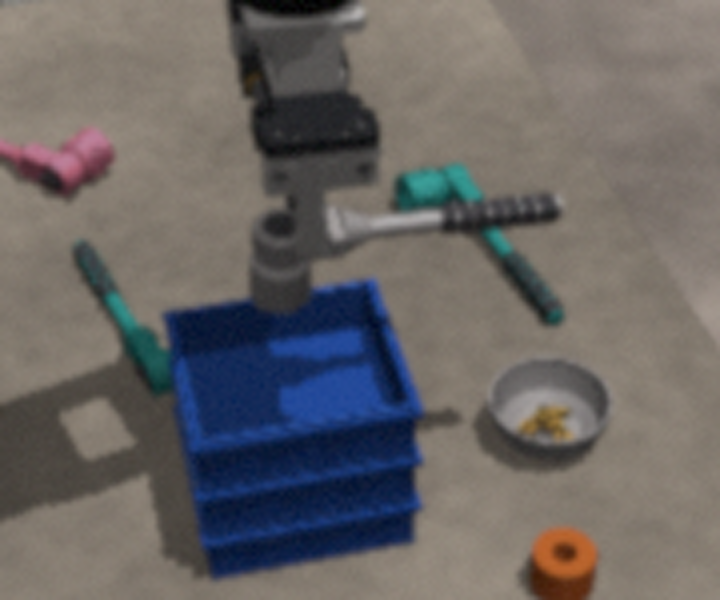

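The wrench is held level and clear of the tray, so I'm carrying it over to the puller.

>>> {"api": "carry_out", "payload": {"delta_pos": [[-0.001,-0.01,0.002],[-0.001,-0.018,0.003],[-0.001,-0.024,0.003],[-0.001,-0.026,0.002],[-0.001,-0.028,0.001],[-0.001,-0.028,0],[-0.001,-0.028,-0.001],[0,-0.028,-0.002],[0,-0.028,-0.003],[0,-0.026,-0.004],[0,-0.022,-0.004],[0,-0.016,-0.004]], "roll": [-2,-2,-2.2,-2.2,-2.2,-2.2,-2.2,-2.2,-2.2,-2.2,-2.2,-2.2], "hand": [1,1,1,1,1,1,1,1,1,1,1,1]}}

```text
time_s: 4.7
position: [0.5441, -0.1239, 0.2396]
ee_rot: [0.684, -0.136, 0.704, 0.136]
force: [0.4, 0.3, -4.3]
finger_gap: 0.365
```

Run:
```python
from h import *
show(); go([.556,-.163,.245],115,4)
```

```text
t 4.7 tcp [ 0.5441 -0.1239  0.2396] yaw_y 112.15 xax [-0.028 -0.006 -1.   ] F [ 0.4  0.3 -4.3] M [-0.01 -0.01 -0.03] gap 0.365 q [-0.28  0.31  1.43 -0.01  1.43 -2.24]
n 4 roll/row -0.71 dist [ 11.9 -39.1   5.4]
[-1.4, -10.2, -1.0]
[-1.4, -10.2, -1.1]
[-1.4, -10.2, -1.2]
[-1.4, -10.1, -1.4]
```

>>> {"api": "carry_out", "payload": {"delta_pos": [[-0.001,-0.01,-0.001],[-0.001,-0.01,-0.001],[-0.001,-0.008,-0.001],[-0.001,-0.004,-0.001],[0,0,0],[0,0,0]], "roll": [-1,-1,0,0,0,0], "hand": [1,1,1,1,1,1]}}

```text
time_s: 5.2
position: [0.5516, -0.1598, 0.2372]
ee_rot: [0.678, -0.146, 0.705, 0.149]
force: [0.5, -0.7, -3.6]
finger_gap: 0.367
```

Run:
```python
from h import *
show(); go([.556,-.163,.237],115,2)
f=grab("side"); np.savez("s3.npz",**f); W=cloud(f)
cv2.imwrite("pics/s3.png",cv2.resize(f["image"][220:360,200:380,::-1],None,fx=4,fy=4,interpolation=cv2.INTER_CUBIC))
f=grab("top"); np.savez("t3.npz",**f)
```

```text
t 5.2 tcp [ 0.5516 -0.1598  0.2372] yaw_y 114.05 xax [-0.037 -0.003 -0.999] F [ 0.5 -0.7 -3.6] M [ 0.06  0.02 -0.02] gap 0.367 q [-0.34  0.35  1.38 -0.02  1.45 -2.33]
n 2 roll/row -0.47 dist [ 4.4 -3.2 -0.2]
[0.0, -2.4, 1.4]
[0.0, -2.4, 1.3]
```

View pics/s3.png

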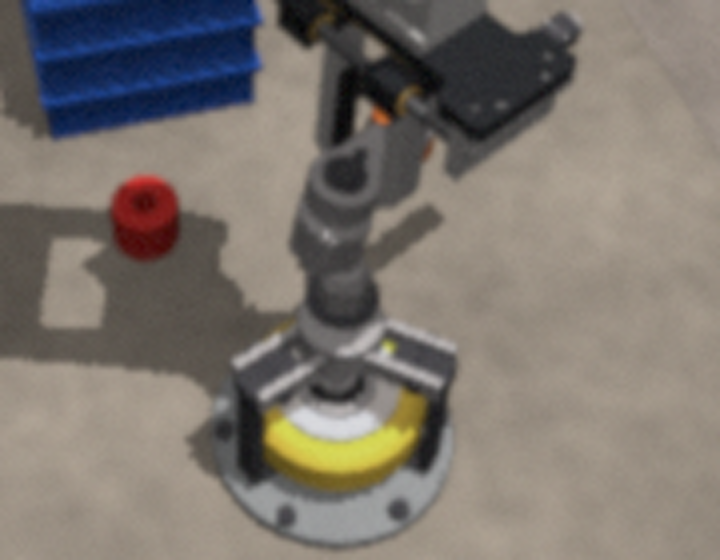

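The socket hangs over the hex, tilted about 2°, with the socket column near (330,230) and the hex near (343,290). Next I'm measuring where the socket axis is.

```bash
cat >> h.py <<'E'
from scipy.optimize import least_squares
M0=R.from_quat([.032,.706,-.034,.707]).inv().apply([.505-.5203,.170-.1695,.098-.1451])
def org():
    "wrench origin from the tool pose, axis direction"
    s,p,r=pose(); return p+r.apply(M0)
E
python3 - <<'E'
from h import *
show(); o=org(); print("M0",M0,"kin origin",o)
ax=-pose()[2].as_matrix()[:,0]
for n in("s3","t3"):
    f=dict(np.load(n+".npz")); W=cloud(f).reshape(-1,3)
    W=W[~np.isnan(W[:,0])]; h=(W-o)@ax; d=np.linalg.norm(np.cross(W-o,ax),axis=1)
    k=(h>.004)&(h<.036)&(d<.03); P=W[k]; print(n,k.sum(),"h range",np.round((h[k].min(),h[k].max()),3))
    Q=P-np.outer((P-o)@ax,ax)
    if k.sum()>20:
        fit=least_squares(lambda c:np.hypot(Q[:,0]-c[0],Q[:,1]-c[1])-.0205,o[:2],loss="soft_l1",f_scale=.001); print("socket axis at rim",fit.x,np.sqrt(np.mean(fit.fun**2)))
E
```

```text
t 5.3 tcp [ 0.5516 -0.1595  0.2374] yaw_y 114.09 xax [-0.037 -0.003 -0.999] F [ 0.5 -0.4 -3.8] M [ 0.02  0.   -0.04] gap 0.366 q [-0.34  0.35  1.38 -0.02  1.45 -2.33]
M0 [ 0.04707873 -0.00079846 -0.01535271] kin origin [ 0.53619559 -0.16670229  0.19091285]
s3 224 h range [0.004 0.036]
socket axis at rim [ 0.53362065 -0.16475982] 0.0018678187354504055
t3 26 h range [0.004 0.035]
socket axis at rim [ 0.53453318 -0.16656949] 0.0009526582001596386
```

>>> {"api": "carry_out", "payload": {"delta_pos": [[0.002,-0.004,0.003],[0.004,-0.003,0.002],[0.006,0,0],[0.004,0,0]], "roll": [0,0,0,0], "hand": [1,1,1,1]}}

```text
time_s: 5.63
position: [0.5596, -0.163, 0.2209]
ee_rot: [0.679, -0.147, 0.704, 0.149]
force: [-0.7, 0.7, -4.0]
finger_gap: 0.364
```

Run:
```python
from h import *
show(); o=org(); print(o); t=pose()[1]+np.array([.542,-.170,.168])-o; go(t,yaw(),1)
```

```text
t 5.63 tcp [ 0.5596 -0.163   0.2209] yaw_y 114.18 xax [-0.035 -0.004 -0.999] F [-0.7  0.7 -4. ] M [ 0.06 -0.    0.01] gap 0.364 q [-0.34  0.38  1.37 -0.02  1.42 -2.33]
[ 0.54430657 -0.17017307  0.17433354]
n 1 roll/row -0.0 dist [-2.3  0.2 -6.3]
[6.4, 1.0, -1.8]
```

>>> {"api": "carry_out", "payload": {"delta_pos": [[0.004,0.0005,-0.001],[0.003,0,0],[0.003,0,0]], "roll": [0,0,0], "hand": [1,1,1]}}

```text
time_s: 5.88
position: [0.5603, -0.1631, 0.2132]
ee_rot: [0.682, -0.148, 0.701, 0.148]
force: [2.7, 7.1, 25.3]
finger_gap: 0.366
```

Run:
```python
from h import *
show(); print(org())
```

```text
t 5.88 tcp [ 0.5603 -0.1631  0.2132] yaw_y 114.21 xax [-0.027 -0.006 -1.   ] F [ 2.7  7.1 25.3] M [ 1.39 -0.08 -0.03] gap 0.366 q [-0.34  0.38  1.39 -0.01  1.39 -2.33]
[ 0.54534332 -0.17037588  0.16650828]
```

>>> {"api": "carry_out", "payload": {"delta_pos": [[0.001,0.0,0.0],[0.002,-0.001,0],[0.002,-0.001,0],[0.002,-0.001,0]], "roll": [0,4,4,4], "hand": [1,1,1,1]}}

```text
time_s: 6.22
position: [0.5636, -0.1655, 0.2126]
ee_rot: [0.698, -0.077, 0.708, 0.071]
force: [0.8, -4.4, 5.9]
finger_gap: 0.363
```

Run:
```python
from h import *
show(); print(org())
```

```text
t 6.22 tcp [ 0.5636 -0.1655  0.2126] yaw_y 101.98 xax [-0.014 -0.009 -1.   ] F [ 0.8 -4.4  5.9] M [-1.11 -0.16  0.15] gap 0.363 q [-0.34  0.38  1.39 -0.01  1.38 -2.12]
[ 0.54812973 -0.16986634  0.16574698]
```

```bash
cat >> h.py <<'E'
def arc(c,step,n,down,rad=.0155):
    "n rows of step deg clockwise about c, TCP kept at rad along the handle (handle = tool y - 90 deg)"
    s,p,r=pose(); y0=yaw(); q=p.copy()
    for i in range(n):
        h=np.radians(y0-90-step*(i+1)); t=np.array([c[0]+rad*np.cos(h),c[1]+rad*np.sin(h),q[2]])
        ri=R.from_euler('z',-step*i,degrees=True)*r; d=ri.inv().apply(t-q)*1000; d[0]+=down; print(np.round(d,1).tolist()); q=t
E
python3 - <<'E'
from h import *
arc((.5455,-.170),4,4,2)
E
```

```text
[2.1, -1.8, -3.2]
[2.0, -1.1, -0.0]
[2.0, -1.1, -0.0]
[2.0, -1.1, -0.0]
```

>>> {"api": "carry_out", "payload": {"delta_pos": [[0.002,-0.0015,-0.002],[0.002,-0.001,-0.001],[0.002,-0.001,0],[0.002,-0.001,0]], "roll": [3,4,4,4], "hand": [1,1,1,1]}}

```text
time_s: 6.55
position: [0.5617, -0.1718, 0.207]
ee_rot: [0.704, 0.018, 0.709, -0.028]
force: [0.4, -1.8, 11.4]
finger_gap: 0.366
```

Run:
```python
from h import *
show(); print(org());arc((.5455,-.170),4,4,2)
```

```text
t 6.55 tcp [ 0.5617 -0.1718  0.207 ] yaw_y 86.24 xax [-0.008 -0.013 -1.   ] F [ 0.4 -1.8 11.4] M [-0.4   0.34  0.51] gap 0.366 q [-0.35  0.38  1.4  -0.02  1.36 -1.85]
[ 0.54597747 -0.17226542  0.15999847]
[2.0, -0.3, -0.8]
[2.0, -1.1, -0.0]
[2.0, -1.1, -0.0]
[2.0, -1.1, -0.0]
```

>>> {"api": "carry_out", "payload": {"delta_pos": [[0.003,0,0],[0.003,0,0],[0.004,0,0],[0.004,0,0]], "roll": [0,0,0,0], "hand": [1,1,1,1]}}

```text
time_s: 6.88
position: [0.5664, -0.1726, 0.2037]
ee_rot: [0.712, 0.018, 0.701, -0.031]
force: [-0.5, 2.5, 20.2]
finger_gap: 0.367
```

Run:
```python
from h import *
show(); print(org())
```

```text
t 6.88 tcp [ 0.5664 -0.1726  0.2037] yaw_y 85.97 xax [ 0.014 -0.019 -1.   ] F [-0.5  2.5 20.2] M [0.76 0.24 0.27] gap 0.367 q [-0.35  0.38  1.41 -0.01  1.33 -1.85]
[ 0.55169761 -0.17325475  0.15643502]
```

Run:
```python
from h import *
f=grab("side"); np.savez("s4.npz",**f)
cv2.imwrite("pics/s4.png",cv2.resize(f["image"][215:345,210:390,::-1],None,fx=4.4,fy=4.4,interpolation=cv2.INTER_CUBIC))
W=cloud(f); P=W.reshape(-1,3); 
k=(abs(P[:,1]+.175)<.03)&(P[:,0]>.62)&(P[:,0]<.78)&(P[:,2]>.15)&(P[:,2]<.26); p=P[k]
for a in np.arange(.62,.78,.02):
    m=(p[:,0]>=a)&(p[:,0]<a+.02)
    if m.any(): print(round(a,2),m.sum(),np.round(np.median(p[m],0),3),p[m][:,2].max().round(3))
o=org(); d=np.hypot(P[:,0]-.542,P[:,1]+.170)
for a in np.arange(.14,.2,.006):
    m=(d<.026)&(P[:,2]>a)&(P[:,2]<a+.006); print(round(a,3),m.sum(),np.round(P[m,:2].min(0),3),np.round(P[m,:2].max(0),3))
```

```text
0.62 4 [ 0.638 -0.182  0.197] 0.199
0.64 59 [ 0.653 -0.181  0.198] 0.202
0.66 79 [ 0.67  -0.182  0.197] 0.202
0.68 82 [ 0.689 -0.183  0.194] 0.198
0.7 82 [ 0.71  -0.185  0.191] 0.196
0.72 65 [ 0.729 -0.184  0.188] 0.191
0.14 20 [ 0.522 -0.189] [ 0.56  -0.159]
0.146 66 [ 0.521 -0.188] [ 0.56  -0.159]
0.152 4 [ 0.529 -0.181] [ 0.535 -0.176]
0.158 10 [ 0.529 -0.19 ] [ 0.556 -0.182]
0.164 27 [ 0.521 -0.19 ] [ 0.558 -0.159]
0.17 37 [ 0.521 -0.19 ] [ 0.561 -0.161]
0.176 34 [ 0.523 -0.191] [ 0.562 -0.16 ]
0.182 35 [ 0.524 -0.192] [ 0.562 -0.161]
0.188 62 [ 0.526 -0.192] [ 0.559 -0.158]
0.194 33 [ 0.527 -0.188] [ 0.543 -0.155]
```

View pics/s4.png

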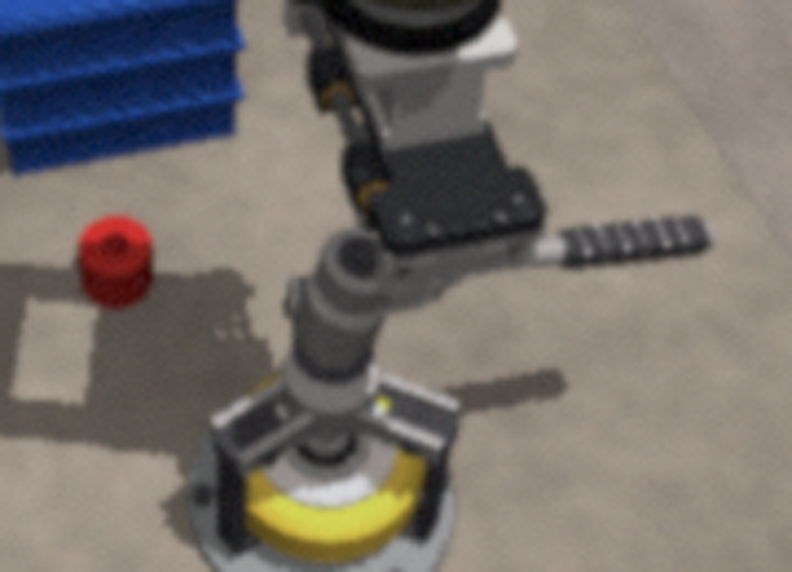

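The wrench is partly on the hex but tilted handle-down by about 7°, because I pressed off the axis. The handle runs from (540,250) to (705,235) and the rim sits just above the flange. I'll regrip right over the socket axis and press there.

>>> {"api": "carry_out", "payload": {"delta_pos": [[-0.002,0,0],[-0.001,0,0],[0,0,0],[0,0,-0.005],[0,0,-0.008],[0,0,-0.006],[0,0,0]], "roll": [0,0,0,0,0,0,0], "hand": [0.9,0.4,0.35,0.35,0.35,0.35,0.35]}}

```text
time_s: 7.52
position: [0.5445, -0.1705, 0.206]
ee_rot: [0.711, 0.018, 0.702, -0.031]
force: [-0.2, -0.4, -0.3]
finger_gap: 0.649
```

Run:
```python
from h import *
show(); go([.5365,-.170,.204],86,1)
f=grab("side"); np.savez("s5.npz",**f)
P=cloud(f).reshape(-1,3)
k=(abs(P[:,1]+.175)<.03)&(P[:,0]>.62)&(P[:,0]<.78)&(P[:,2]>.13)&(P[:,2]<.26); p=P[k]
print(np.round(cv2.fitLine(p.astype(np.float32),cv2.DIST_HUBER,0,.001,.001).ravel(),3))
```

```text
t 7.52 tcp [ 0.5445 -0.1705  0.206 ] yaw_y 85.99 xax [ 0.013 -0.018 -1.   ] F [-0.2 -0.4 -0.3] M [0.   0.02 0.03] gap 0.649 q [-0.36  0.33  1.47 -0.01  1.31 -1.86]
n 1 roll/row -0.01 dist [-8.   0.5 -2. ]
[1.9, -0.0, -8.1]
[ 0.992 -0.034 -0.123  0.681 -0.179  0.198]
```

>>> {"api": "carry_out", "payload": {"delta_pos": [[0,0,-0.004],[0,0,-0.002],[0,0,0],[0,0,0],[0,0,0],[0,0,0],[0,0,0],[0.002,0,0],[0.003,0,0],[0.004,0,0],[0.004,0,0]], "roll": [-2,0,0,0,0,0,0,0,0,0,0], "hand": [0.35,0.35,0.6,0.8,1,1,1,1,1,1,1]}}

```text
time_s: 8.48
position: [0.5439, -0.1707, 0.2037]
ee_rot: [0.719, 0.005, 0.695, -0.021]
force: [-6.8, 5.7, 24.7]
finger_gap: 0.388
```

```bash
cat >> h.py <<'E'
def handle():
    f=grab("side"); P=cloud(f).reshape(-1,3); d=P[:,:2]-[.542,-.17]; r=np.hypot(*d.T)
    k=(r>.1)&(r<.2)&(P[:,2]>.15)&(P[:,2]<.23); p=P[k]
    l=cv2.fitLine(p.astype(np.float32),cv2.DIST_HUBER,0,.001,.001).ravel(); v=l[:3]
    if v[:2]@(l[3:5]-[.542,-.17])<0: v=-v
    z0=l[5]-v[2]/np.hypot(*v[:2])*np.hypot(*(l[3:5]-[.542,-.17]))
    print("handle yaw",np.degrees(np.arctan2(v[1],v[0])).round(1),"az",np.degrees(np.arctan2(l[4]+.17,l[3]-.542)).round(1),"slope",np.degrees(np.arcsin(v[2])).round(1),"mid",l[3:].round(3),"n",len(p),"z at axis",z0.round(3)); return f
E
python3 - <<'E'
from h import *
show(); handle()
E
```

```text
t 8.48 tcp [ 0.5439 -0.1707  0.2037] yaw_y 87.84 xax [ 0.033 -0.023 -0.999] F [-6.8  5.7 24.7] M [1.29 1.2  0.13] gap 0.388 q [-0.36  0.32  1.49 -0.01  1.28 -1.89]
handle yaw -1.3 az -2.8 slope -13.9 mid [ 0.684 -0.177  0.182] n 346 z at axis 0.217
```

Run:
```python
from h import *
a=grab("side")["image"][215:335,230:390,::-1]; t=grab("top")["image"]; b=t[150:270,300:460,::-1]
cv2.imwrite("pics/s6.png",cv2.resize(np.vstack([a,b]),None,fx=2.5*1,fy=2.5,interpolation=cv2.INTER_CUBIC) if 0 else cv2.resize(np.hstack([a,b]),None,fx=2.5,fy=2.5,interpolation=cv2.INTER_CUBIC))
```

```text
(no output)
```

View pics/s6.png

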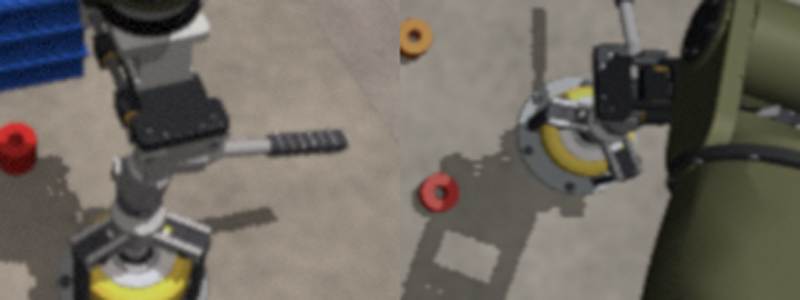

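Run:
```python
from h import *
for n in("side","top"):
    P=cloud(grab(n)).reshape(-1,3); d=P[:,:2]-[.542,-.17]; r=np.hypot(*d.T)
    k=(r>.09)&(r<.22)&(P[:,2]>.12)&(P[:,2]<.23)&(abs(d[:,1])<.04)&(d[:,0]>0); p=P[k]
    l=cv2.fitLine(p.astype(np.float32),cv2.DIST_HUBER,0,.001,.001).ravel(); v=l[:3]*np.sign(l[0]); t=(p-l[3:])@v
    e=l[3:]+v*np.percentile(t,99.5); zax=np.cross(v,np.cross([0,0,1],v)); zax/=np.linalg.norm(zax)
    o=e-.190*v-.056*zax; print(n,len(p),"v",v.round(3),"end",e.round(4),"origin",o.round(4))
```

```text
side 373 v [ 0.97  -0.011 -0.244] end [ 0.7391 -0.1781  0.1662] origin [ 0.5412 -0.1758  0.1584]
top 269 v [ 0.969 -0.011 -0.247] end [ 0.7415 -0.1732  0.1679] origin [ 0.5436 -0.171   0.1605]
```

The picture and both fits agree. The rim centre is over the screw axis (0.542, -0.172, 0.159), engaged but tilted 14° handle-down. I'll let go, take the handle grip and lift it level so the socket can settle.

>>> {"api": "carry_out", "payload": {"delta_pos": [[-0.002,0,0],[0,0,0],[0,0,0],[-0.02,0,0],[-0.025,0,0.01],[-0.005,0,0.03],[0,0,0.035],[0,0,0.035],[0,0,0.025],[0,0,0.01],[0,0,0]], "roll": [0,0,0,0,0,0,0,0,0,0,0], "hand": [0.9,0.4,0.4,0.4,0.4,0.4,0.4,0.4,0.4,0.4,0.4]}}

```text
time_s: 9.65
position: [0.6931, -0.1752, 0.2618]
ee_rot: [0.719, 0.006, 0.694, -0.022]
force: [-0.6, -0.8, -0.1]
finger_gap: 0.602
```

Run:
```python
from h import *
show(); handle(); go([.692,-.1755,.156],88,4)
```

```text
t 9.65 tcp [ 0.6931 -0.1752  0.2618] yaw_y 87.71 xax [ 0.035 -0.023 -0.999] F [-0.6 -0.8 -0.1] M [-0.    0.03 -0.  ] gap 0.602 q [-0.29  0.64  0.9  -0.01  1.56 -1.83]
handle yaw -0.3 az -1.6 slope -13.0 mid [ 0.691 -0.174  0.182] n 348 z at axis 0.217
n 4 roll/row -0.07 dist [  -0.3   -0.3 -105.7]
[26.4, 0.5, -1.0]
[26.4, 0.5, -1.0]
[26.4, 0.5, -1.0]
[26.4, 0.5, -1.0]
```

>>> {"api": "carry_out", "payload": {"delta_pos": [[0.015,0,-0.001],[0.025,0,-0.001],[0.025,0,-0.001],[0.02,0,-0.001],[0.008,0,0],[0.002,0,0],[0,0,0],[0,0,0],[0,0,0],[0,0,0],[0,0,0],[0,0,0]], "roll": [0,0,0,0,0,0,0,0,0,0,0,0], "hand": [0.4,0.4,0.4,0.4,0.4,0.4,0.6,0.8,1,1,1,1]}}

```text
time_s: 10.7
position: [0.6887, -0.1774, 0.172]
ee_rot: [0.723, 0.006, 0.691, -0.023]
force: [-1.0, 6.3, -1.1]
finger_gap: 0.209
```

Run:
```python
from h import *
show()
```

```text
t 10.7 tcp [ 0.6887 -0.1774  0.172 ] yaw_y 87.63 xax [ 0.045 -0.024 -0.999] F [-1.   6.3 -1.1] M [1.25 0.35 0.11] gap 0.209 q [-0.3   0.67  1.07 -0.01  1.36 -1.83]
```

>>> {"api": "carry_out", "payload": {"delta_pos": [[-0.004,0,-0.001],[-0.006,0,-0.0015],[-0.006,0,-0.0015],[-0.006,0,-0.001],[-0.003,0,-0.001],[0,0,0]], "roll": [0,0,0,0,0,0], "hand": [1,1,1,1,1,1]}}

```text
time_s: 11.2
position: [0.6827, -0.1743, 0.198]
ee_rot: [0.724, 0.006, 0.69, -0.021]
force: [0.8, 2.7, -3.7]
finger_gap: 0.19
```

```bash
cat >> h.py <<'E'
def fit(n="side",lo=.05,hi=.25,az=0,wid=.045):
    P=cloud(grab(n)).reshape(-1,3); d=P[:,:2]-[.542,-.17]; c,s=np.cos(np.radians(az)),np.sin(np.radians(az)); u=d[:,0]*c+d[:,1]*s; w=-d[:,0]*s+d[:,1]*c
    p=P[(u>lo)&(u<hi)&(abs(w)<wid)&(P[:,2]>.12)&(P[:,2]<.235)]
    return p
E
python3 - <<'E'
from h import *
show(); f=handle()
cv2.imwrite("pics/s7.png",cv2.resize(f["image"][205:345,230:410,::-1],None,fx=4,fy=4,interpolation=cv2.INTER_CUBIC))
E
```

```text
t 11.2 tcp [ 0.6827 -0.1743  0.198 ] yaw_y 87.72 xax [ 0.048 -0.022 -0.999] F [ 0.8  2.7 -3.7] M [ 0.54 -0.22 -0.  ] gap 0.19 q [-0.3   0.63  1.06 -0.01  1.4  -1.83]
handle yaw 27.3 az -2.6 slope 15.2 mid [ 0.663 -0.175  0.213] n 240 z at axis 0.18
```

View pics/s7.png

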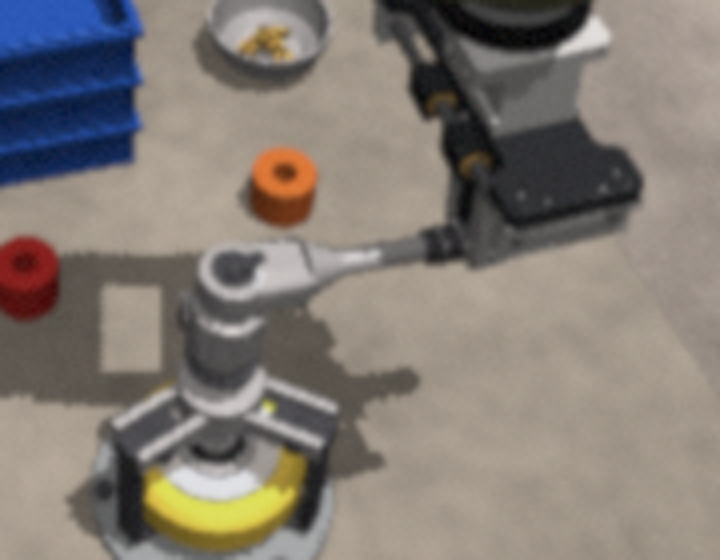

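The wrench is nearly level now: the head is at (245,275), the socket over the hex, and the rim is just above the flange at (220,385). I'm measuring its height and slope.

Run:
```python
from h import *
p=fit("side",-.04,.14,-2.5,.03); u=np.hypot(p[:,0]-.542,p[:,1]+.17)*np.sign(p[:,0]-.542)
for a in np.arange(-.03,.12,.01):
    m=(u>=a)&(u<a+.01)
    if m.sum()>3: print(round(a,3),m.sum(),"z95",np.percentile(p[m,2],95).round(4),"zmin",p[m,2].min().round(3),"y",p[m,1].min().round(3),p[m,1].max().round(3))
P=cloud(grab("side")).reshape(-1,3); d=np.hypot(P[:,0]-.542,P[:,1]+.172)
for a in np.arange(.140,.2,.004):
    m=(d<.03)&(P[:,2]>a)&(P[:,2]<a+.004); 
    if m.sum(): print(round(a,3),m.sum(),"x",np.round([P[m,0].min(),P[m,0].max()],3),"y",P[m,1].min().round(3))
```

```text
-0.03 91 z95 0.1848 zmin 0.12 y -0.195 -0.153
-0.02 371 z95 0.2227 zmin 0.122 y -0.189 -0.152
-0.01 39 z95 0.2265 zmin 0.124 y -0.179 -0.161
0.0 27 z95 0.2278 zmin 0.22 y -0.179 -0.16
0.01 230 z95 0.2242 zmin 0.122 y -0.19 -0.152
0.02 134 z95 0.2216 zmin 0.12 y -0.196 -0.15
0.03 90 z95 0.221 zmin 0.12 y -0.201 -0.153
0.04 75 z95 0.224 zmin 0.121 y -0.195 -0.154
0.05 40 z95 0.2202 zmin 0.12 y -0.2 -0.162
0.06 28 z95 0.2166 zmin 0.207 y -0.179 -0.166
0.07 32 z95 0.2158 zmin 0.204 y -0.18 -0.168
0.08 25 z95 0.2159 zmin 0.204 y -0.18 -0.165
0.09 33 z95 0.2151 zmin 0.204 y -0.18 -0.167
0.1 27 z95 0.214 zmin 0.205 y -0.182 -0.169
0.11 50 z95 0.2157 zmin 0.199 y -0.184 -0.165
0.14 5 x [0.53  0.541] y -0.188
0.144 51 x [0.521 0.56 ] y -0.189
0.148 32 x [0.521 0.559] y -0.188
0.152 3 x [0.53  0.543] y -0.183
0.156 1 x [0.535 0.535] y -0.185
0.16 10 x [0.522 0.557] y -0.19
0.164 23 x [0.522 0.559] y -0.189
0.168 23 x [0.522 0.556] y -0.19
0.172 20 x [0.522 0.558] y -0.19
0.176 26 x [0.522 0.562] y -0.19
0.18 15 x [0.522 0.558] y -0.189
0.184 31 x [0.522 0.561] y -0.189
0.188 30 x [0.523 0.561] y -0.19
0.192 60 x [0.524 0.557] y -0.19
0.196 5 x [0.525 0.552] y -0.184
```

>>> {"api": "carry_out", "payload": {"delta_pos": [[0.001,0.003,0],[0.001,-0.003,0],[0.001,-0.003,0],[0.001,0.003,0],[0.001,0.003,0],[0.001,-0.003,0]], "roll": [0,0,0,0,0,0], "hand": [1,1,1,1,1,1]}}

```text
time_s: 11.85
position: [0.6841, -0.1744, 0.1927]
ee_rot: [0.725, 0.006, 0.688, -0.021]
force: [0.3, 6.2, 2.2]
finger_gap: 0.185
```

```bash
cat >> h.py <<'E'
def level():
    p=fit("side",-.04,.14,yaw()-90,.018); a=np.radians(yaw()-90); u=(p[:,0]-.542)*np.cos(a)+(p[:,1]+.17)*np.sin(a)
    z=[np.percentile(p[(u>=b)&(u<c),2],80).round(4) for b,c in((.0,.035),(.06,.085),(.085,.11))]
    print("head top, shaft near, shaft far",z)
E
python3 - <<'E'
from h import *
show(); level()
E
```

```text
t 11.85 tcp [ 0.6841 -0.1744  0.1927] yaw_y 87.75 xax [ 0.051 -0.022 -0.998] F [0.3 6.2 2.2] M [ 1.44  0.16 -0.1 ] gap 0.185 q [-0.3   0.64  1.07 -0.01  1.38 -1.83]
head top, shaft near, shaft far [np.float64(0.2211), np.float64(0.2123), np.float64(0.2105)]
```

The socket stands upright on the axis and engaged, with the rim at about 0.161, but it's held up by friction. I'll let go of the handle and push down on the head top with shut fingertips, slightly behind the axis.

>>> {"api": "carry_out", "payload": {"delta_pos": [[0,0,0],[0,0,0],[-0.02,0,0],[-0.03,0,0],[-0.02,0,-0.015],[-0.005,0,-0.035],[0,0,-0.035],[0,0,-0.035],[0,0,-0.02],[0,0,-0.005],[0,0,0]], "roll": [0,0,0,0,0,0,0,0,0,0,0], "hand": [0.4,0.4,0.4,0.4,1,1,1,1,1,1,1]}}

```text
time_s: 12.82
position: [0.5274, -0.1709, 0.2597]
ee_rot: [0.723, 0.006, 0.691, -0.024]
force: [0.2, 0.1, -0.5]
finger_gap: 0.019
```

Run:
```python
from h import *
show(); handle(); go([.532,-.1695,.230],88,2)
```

```text
t 12.82 tcp [ 0.5274 -0.1709  0.2597] yaw_y 87.56 xax [ 0.045 -0.026 -0.999] F [ 0.2  0.1 -0.5] M [-0.03  0.01 -0.  ] gap 0.019 q [-0.38  0.24  1.47 -0.01  1.38 -1.9 ]
handle yaw -2.2 az -2.5 slope -3.9 mid [ 0.689 -0.176  0.205] n 374 z at axis 0.215
n 2 roll/row -0.22 dist [  3.9   1.4 -29.6]
[14.9, 1.2, 1.2]
[14.9, 1.2, 1.2]
```

>>> {"api": "carry_out", "payload": {"delta_pos": [[0.012,0.001,0.002],[0.012,0,0.001],[0.005,0,0],[0.003,0,0],[0.003,0,0],[0.004,0,0]], "roll": [0,0,0,0,0,0], "hand": [1,1,1,1,1,1]}}

```text
time_s: 13.37
position: [0.5377, -0.1716, 0.2155]
ee_rot: [0.723, 0.005, 0.691, -0.023]
force: [-3.7, -0.7, 20.9]
finger_gap: 0.004
```

Run:
```python
from h import *
show(); handle()
```

```text
t 13.37 tcp [ 0.5377 -0.1716  0.2155] yaw_y 87.64 xax [ 0.044 -0.026 -0.999] F [-3.7 -0.7 20.9] M [-0.25  0.69 -0.04] gap 0.004 q [-0.37  0.29  1.51 -0.01  1.29 -1.9 ]
handle yaw 8.6 az 8.4 slope -8.3 mid [ 0.688 -0.148  0.186] n 324 z at axis 0.207
```

>>> {"api": "carry_out", "payload": {"delta_pos": [[0.003,0,-0.001],[0.003,0,-0.001],[0.003,0,0],[0.003,0,0]], "roll": [0,0,0,0], "hand": [1,1,1,1]}}

```text
time_s: 13.75
position: [0.5394, -0.175, 0.2132]
ee_rot: [0.727, 0.002, 0.686, -0.027]
force: [-15.4, 2.5, 30.4]
finger_gap: 0.007
```

Run:
```python
from h import *
show(); f=handle()
cv2.imwrite("pics/s8.png",cv2.resize(f["image"][205:345,230:410,::-1],None,fx=4,fy=4,interpolation=cv2.INTER_CUBIC))
```

```text
t 13.75 tcp [ 0.5394 -0.175   0.2132] yaw_y 87.62 xax [ 0.057 -0.037 -0.998] F [-15.4   2.5  30.4] M [ 0.42  3.05 -0.1 ] gap 0.007 q [-0.37  0.29  1.51 -0.01  1.27 -1.9 ]
handle yaw 7.6 az 6.2 slope -9.1 mid [ 0.683 -0.155  0.182] n 333 z at axis 0.205
```

View pics/s8.png

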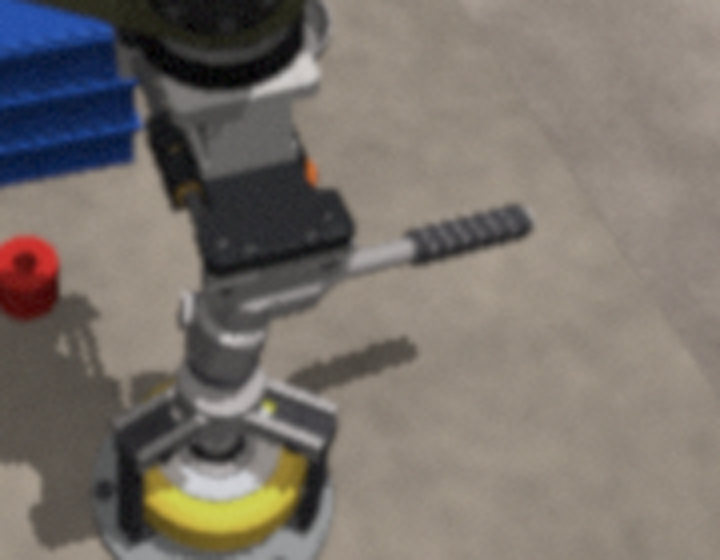

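The wrench has turned to about +7.5° and dropped, and the rim now sits right above the flange at (222,378). The handle still slopes about 9° down, so I'll take the grip and level it.

Run:
```python
from h import *
go([.684,-.153,.25],97.5,8)
```

```text
n 8 roll/row -1.24 dist [144.7  22.   36.8]
[-3.7, 3.3, 18.2]
[-3.6, 2.9, 18.3]
[-3.6, 2.6, 18.3]
[-3.6, 2.2, 18.4]
[-3.6, 1.8, 18.4]
[-3.6, 1.4, 18.5]
[-3.6, 1.0, 18.5]
[-3.5, 0.6, 18.5]
```

>>> {"api": "carry_out", "payload": {"delta_pos": [[-0.015,0,0],[-0.02,0.003,0.008],[-0.005,0.003,0.025],[0,0.003,0.03],[0,0.003,0.03],[0,0.003,0.025],[0,0.001,0.015],[0,0.0,0.005],[0,0,0]], "roll": [0,-2,-2,-2,-2,-2,0,0,0], "hand": [0.4,0.4,0.4,0.4,0.4,0.4,0.4,0.4,0.4]}}

```text
time_s: 14.55
position: [0.6803, -0.1482, 0.2585]
ee_rot: [0.723, -0.064, 0.687, 0.036]
force: [-1.1, 0.0, -0.6]
finger_gap: 0.589
```

Run:
```python
from h import *
show(); handle(); go([.684,-.153,.157],97.5,4)
```

```text
t 14.55 tcp [ 0.6803 -0.1482  0.2585] yaw_y 98.09 xax [ 0.055 -0.036 -0.998] F [-1.1  0.  -0.6] M [ 0.04  0.04 -0.01] gap 0.589 q [-0.26  0.58  1.01 -0.02  1.49 -1.97]
handle yaw 7.7 az 7.3 slope -8.6 mid [ 0.688 -0.151  0.183] n 328 z at axis 0.206
n 4 roll/row 0.14 dist [   4.3   -4.6 -101.3]
[25.4, -0.2, -0.3]
[25.4, -0.2, -0.3]
[25.4, -0.2, -0.3]
[25.4, -0.2, -0.3]
```

>>> {"api": "carry_out", "payload": {"delta_pos": [[0.015,0,0],[0.025,0,0],[0.025,0,0],[0.02,0,0],[0.01,0,0],[0.003,0,0],[0,0,0],[0,0,0],[0,0,0],[0,0,0],[0,0,0],[0,0,0]], "roll": [0,0,0,0,0,0,0,0,0,0,0,0], "hand": [0.4,0.4,0.4,0.4,0.4,0.4,0.4,0.6,0.8,1,1,1]}}

```text
time_s: 15.6
position: [0.6815, -0.1552, 0.1647]
ee_rot: [0.726, -0.064, 0.684, 0.033]
force: [-1.5, 1.1, -0.3]
finger_gap: 0.28
```

Run:
```python
from h import *
show(); level()
```

```text
t 15.6 tcp [ 0.6815 -0.1552  0.1647] yaw_y 97.77 xax [ 0.063 -0.039 -0.997] F [-1.5  1.1 -0.3] M [ 0.24  0.15 -0.01] gap 0.28 q [-0.27  0.63  1.15 -0.02  1.3  -1.97]
head top, shaft near, shaft far [np.float64(0.2117), np.float64(0.1983), np.float64(0.1939)]
```

Fingers are still closing, so I'll finish that and then lift the handle level.

>>> {"api": "carry_out", "payload": {"delta_pos": [[0,0,0],[0,0,0],[-0.004,0,-0.001],[-0.006,0,-0.001],[-0.006,0,-0.001],[-0.004,0,0],[0,0,0]], "roll": [0,0,0,0,0,0,0], "hand": [1,1,1,1,1,1,1]}}

```text
time_s: 16.23
position: [0.6762, -0.1532, 0.185]
ee_rot: [0.725, -0.063, 0.685, 0.034]
force: [-0.8, 2.9, -3.0]
finger_gap: 0.19
```

Run:
```python
from h import *
show(); level()
```

```text
t 16.23 tcp [ 0.6762 -0.1532  0.185 ] yaw_y 97.78 xax [ 0.06  -0.036 -0.998] F [-0.8  2.9 -3. ] M [ 0.57 -0.14 -0.29] gap 0.19 q [-0.27  0.6   1.14 -0.02  1.33 -1.97]
head top, shaft near, shaft far [np.float64(0.2105), np.float64(0.2067), np.float64(0.2065)]
```

>>> {"api": "carry_out", "payload": {"delta_pos": [[0.001,0.004,0],[0.001,-0.004,0],[0.001,-0.004,0],[0.001,0.004,0],[0.001,0,0],[0,0,0]], "roll": [0,0,0,0,0,0], "hand": [1,1,1,1,1,1]}}

```text
time_s: 16.78
position: [0.6773, -0.1529, 0.1802]
ee_rot: [0.726, -0.062, 0.684, 0.034]
force: [-1.7, 2.8, 0.0]
finger_gap: 0.19
```

Run:
```python
from h import *
show(); level()
P=cloud(grab("side")).reshape(-1,3); d=np.hypot(P[:,0]-.541,P[:,1]+.17)
for a in np.arange(.140,.2,.003):
    m=(d<.03)&(P[:,2]>a)&(P[:,2]<a+.003)
    if m.sum(): print(round(a,3),m.sum(),"x",np.round([P[m,0].min(),P[m,0].max()],3),"y",P[m,1].min().round(3))
```

```text
t 16.78 tcp [ 0.6773 -0.1529  0.1802] yaw_y 97.74 xax [ 0.062 -0.035 -0.997] F [-1.7  2.8  0. ] M [ 0.79  0.65 -0.31] gap 0.19 q [-0.27  0.61  1.14 -0.02  1.32 -1.97]
head top, shaft near, shaft far [np.float64(0.2087), np.float64(0.2033), np.float64(0.2029)]
0.14 1 x [0.54 0.54] y -0.188
0.143 6 x [0.526 0.549] y -0.188
0.146 17 x [0.521 0.558] y -0.19
0.149 13 x [0.523 0.561] y -0.189
0.152 15 x [0.521 0.561] y -0.189
0.155 18 x [0.522 0.558] y -0.19
0.158 17 x [0.522 0.554] y -0.19
0.161 14 x [0.522 0.56 ] y -0.19
0.164 22 x [0.522 0.556] y -0.19
0.167 16 x [0.523 0.56 ] y -0.189
0.17 14 x [0.522 0.552] y -0.19
0.173 21 x [0.522 0.556] y -0.189
0.176 27 x [0.523 0.56 ] y -0.19
0.179 42 x [0.523 0.557] y -0.188
0.182 19 x [0.525 0.55 ] y -0.187
0.188 8 x [0.524 0.557] y -0.186
0.191 16 x [0.524 0.566] y -0.186
0.194 20 x [0.524 0.568] y -0.187
0.197 22 x [0.524 0.568] y -0.188
```

The socket wall now meets the flange with no gap (side bins 0.143–0.185), and the head top reads 0.209 against 0.208 for home. The handle is level, so it's home. Now the clockwise pull.

```bash
cat >> h.py <<'E'
def turn(c=(.5415,-.170),step=4,n=12,rad=.137):
    s,p,r=pose(); az=np.degrees(np.arctan2(p[1]-c[1],p[0]-c[0])); print("az",az.round(2),"rad",np.hypot(p[0]-c[0],p[1]-c[1]).round(4),"yaw-90",(yaw()-90).round(2))
    q=p.copy()
    for i in range(n):
        h=np.radians(az-step*(i+1)); t=np.array([c[0]+rad*np.cos(h),c[1]+rad*np.sin(h),p[2]])
        ri=R.from_euler('z',-step*i,degrees=True)*r; print(np.round(ri.inv().apply(t-q)*1000,1).tolist()); q=t
E
python3 - <<'E'
from h import *
turn(n=3)
E
```

```text
az 7.17 rad 0.1368 yaw-90 7.74
[0.4, -9.5, -0.3]
[0.4, -9.5, -0.5]
[0.4, -9.5, -0.5]
```

>>> {"api": "carry_out", "payload": {"delta_pos": [[0,-0.005,0],[0,-0.0095,-0.0005],[0,-0.0095,-0.0005],[0,-0.0095,-0.0005],[0,-0.0095,-0.0005],[0,-0.0095,-0.0005]], "roll": [2,4,4,4,4,4], "hand": [1,1,1,1,1,1]}}

```text
time_s: 17.38
position: [0.674, -0.1983, 0.1813]
ee_rot: [0.723, 0.083, 0.679, -0.095]
force: [0.3, 11.2, -0.4]
finger_gap: 0.189
```

Run:
```python
from h import *
show();turn(n=3)
```

```text
t 17.38 tcp [ 0.674  -0.1983  0.1813] yaw_y 75.54 xax [ 0.059 -0.025 -0.998] F [ 0.3 11.2 -0.4] M [2.06 0.25 0.66] gap 0.189 q [-0.34  0.63  1.11 -0.    1.34 -1.65]
az -12.05 rad 0.1354 yaw-90 -14.46
[0.2, -9.5, 1.6]
[0.1, -9.6, 0.1]
[0.1, -9.6, 0.1]
```

>>> {"api": "carry_out", "payload": {"delta_pos": [[0,-0.0105,0.0015],[0,-0.0105,0.0005],[0,-0.0105,0],[0,-0.0105,0],[0,-0.0105,0],[0,-0.0105,0],[0,-0.0105,0],[0,-0.0105,0]], "roll": [3,3,4,4,4,4,4,4], "hand": [1,1,1,1,1,1,1,1]}}

```text
time_s: 18.05
position: [0.6407, -0.2605, 0.1804]
ee_rot: [0.674, 0.275, 0.633, -0.264]
force: [7.3, 11.6, 1.2]
finger_gap: 0.189
```

Run:
```python
from h import *
show();turn(n=3)
```

```text
t 18.05 tcp [ 0.6407 -0.2605  0.1804] yaw_y 45.23 xax [ 0.06  -0.007 -0.998] F [ 7.3 11.6  1.2] M [ 1.65 -0.67  0.53] gap 0.189 q [-0.45  0.61  1.14  0.02  1.34 -1.24]
az -42.35 rad 0.1343 yaw-90 -44.77
[-0.2, -9.4, 2.8]
[-0.4, -9.6, 0.1]
[-0.4, -9.6, 0.1]
```

>>> {"api": "carry_out", "payload": {"delta_pos": [[0,-0.0105,0.0025],[0,-0.0105,0.001],[0,-0.0105,0],[0,-0.0105,0],[0,-0.0105,0],[0,-0.0105,0],[0,-0.0105,0],[0,-0.0105,0],[0,-0.0105,0],[0,-0.009,0]], "roll": [4,4,4,4,4,4,4,4,4,4], "hand": [1,1,1,1,1,1,1,1,1,1]}}

```text
time_s: 18.88
position: [0.5614, -0.3013, 0.1801]
ee_rot: [0.542, 0.499, 0.495, -0.46]
force: [11.4, 2.6, 0.8]
finger_gap: 0.197
```

Run:
```python
from h import *
show();turn(n=2)
P=fit("side",.04,.2,-82,.03); 
f=grab("top"); np.savez("t9.npz",**f)
u=np.hypot(P[:,0]-.5415,P[:,1]+.17); k=(u<.105)&(P[:,2]>.185); print("shaft az",np.degrees(np.arctan2(P[k,1]+.17,P[k,0]-.5415)).mean().round(2),k.sum(),np.percentile(P[k,2],90))
```

```text
t 18.88 tcp [ 0.5614 -0.3013  0.1801] yaw_y 4.46 xax [ 0.085 -0.004 -0.996] F [11.4  2.6  0.8] M [ 0.34 -1.36  0.6 ] gap 0.197 q [-0.57  0.47  1.35  0.05  1.25 -0.66]
az -81.4 rad 0.1328 yaw-90 -85.54
[-0.7, -9.2, 4.5]
[-0.8, -9.5, 0.4]
shaft az -97.14 3 0.20815657265559467
```

>>> {"api": "carry_out", "payload": {"delta_pos": [[0,-0.008,0.002],[0,-0.006,0.001],[0,0,0]], "roll": [2.5,1.5,0], "hand": [1,1,1]}}

```text
time_s: 19.23
position: [0.55, -0.3023, 0.18]
ee_rot: [0.525, 0.52, 0.478, -0.475]
force: [5.4, -0.7, -0.2]
finger_gap: 0.198
```

Run:
```python
from h import *
show();turn(n=1)
```

```text
t 19.23 tcp [ 0.55   -0.3023  0.18  ] yaw_y 0.55 xax [ 0.092 -0.002 -0.996] F [ 5.4 -0.7 -0.2] M [-0.24 -0.33  0.26] gap 0.198 q [-0.58  0.45  1.39  0.05  1.23 -0.61]
az -86.31 rad 0.1326 yaw-90 -89.45
[-0.8, -9.3, 4.6]
```

>>> {"api": "carry_out", "payload": {"delta_pos": [[0,0,0],[0,0,0],[0,0,0],[0,0,0],[-0.015,0,0],[-0.025,0,0],[-0.03,0,0],[-0.03,0,0],[0,0,0]], "roll": [0,0,0,0,0,0,0,0,0], "hand": [0.7,0.5,0.3,0.3,0.3,0.3,0.3,0.3,0.3]}}

```text
time_s: 19.98
position: [0.5393, -0.3037, 0.2824]
ee_rot: [0.525, 0.518, 0.479, -0.476]
force: [-0.4, 0.4, 0.5]
finger_gap: 0.697
```

Run:
```python
from h import *
show(); f=handle(); t=grab("top")
a=cv2.resize(f["image"][215:355,190:370,::-1],None,fx=2.2,fy=2.2,interpolation=cv2.INTER_CUBIC); b=cv2.resize(t["image"][130:270,280:460,::-1],None,fx=2.2,fy=2.2,interpolation=cv2.INTER_CUBIC)
cv2.imwrite("pics/s9.png",np.hstack([a,b]))
for n,g in(("side",f),("top",t)):
    P=cloud(g).reshape(-1,3); d=np.hypot(P[:,0]-.5415,P[:,1]+.17); m=(d<.0085)&(P[:,2]>.15)&(P[:,2]<.24); print(n,"cap top",np.percentile(P[m,2],[10,50,90]).round(4))
    k=(abs(P[:,0]-.5415)<.02)&(P[:,1]<-.235)&(P[:,1]>-.38)&(P[:,2]>.13)&(P[:,2]<.225); p=P[k]
    if k.sum()>5:
        for q in np.arange(-.38,-.23,.03):
            w=p[(p[:,1]>q)&(p[:,1]<q+.03)]
            if len(w): print(round(q,2),len(w),np.median(w,0).round(3))
```

```text
t 19.98 tcp [ 0.5393 -0.3037  0.2824] yaw_y 0.61 xax [ 0.088 -0.004 -0.996] F [-0.4  0.4  0.5] M [-0.08  0.09  0.03] gap 0.697 q [-0.59  0.37  1.26  0.05  1.44 -0.61]
handle yaw -86.4 az -86.6 slope -1.0 mid [ 0.551 -0.329  0.202] n 501 z at axis 0.205Traceback (most recent call last):
  File "<stdin>", line 6, in <module>
    return _quantile_unchecked(
        a, q, axis, out, overwrite_input, method, keepdims, weights)
    return _ureduce(a,
                    func=_quantile_ureduce_func,
    ...<5 lines>...
                    overwrite_input=overwrite_input,
                    method=method)
    r = func(a, **kwargs)
    result = _quantile(arr,
                       quantiles=q,
    ...<2 lines>...
                       out=out,
                       weights=wgt)
    slices_having_nans = np.isnan(arr[-1, ...])
                                  ~~~^^^^^^^^^
IndexError: index -1 is out of bounds for axis 0 with size 0
```

View pics/s9.png

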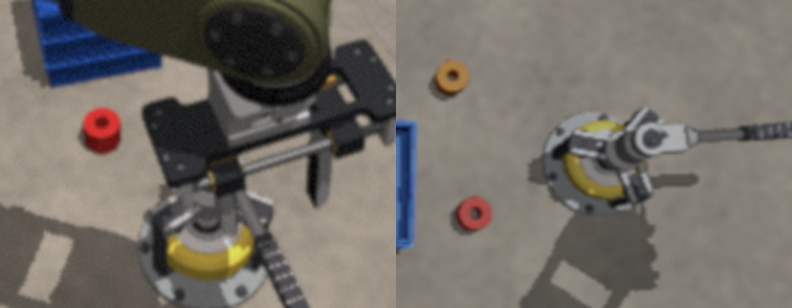

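The handle now points along -y at -86.5° (it was +7.5°). It's nearly level (-1°), and the bushings haven't moved. I'll back the arm off for an unobstructed last check.

>>> {"api": "carry_out", "payload": {"delta_pos": [[-0.03,0,0],[-0.03,0,0],[0,0.02,0],[0,0.035,0],[0,0.035,0],[0,0.035,0],[0,0.035,0],[0,0.03,0],[0,0,0],[0,0,0]], "roll": [0,0,0,0,0,0,0,0,0,0], "hand": [0.3,0.3,0.3,0.3,0.3,0.3,0.3,0.3,0.3,0.3]}}

```text
time_s: 20.92
position: [0.7097, -0.3031, 0.3349]
ee_rot: [0.516, 0.516, 0.487, -0.48]
force: [-0.4, 0.2, 0.4]
finger_gap: 0.701
```

Run:
```python
from h import *
show(); f=handle(); t=grab("top")
for n,g in(("side",f),("top",t)):
    P=cloud(g).reshape(-1,3); d=np.hypot(P[:,0]-.5415,P[:,1]+.17); m=(abs(P[:,0]-.5435)<.015)&(P[:,1]<-.182)&(P[:,1]>-.205)&(P[:,2]>.195)&(P[:,2]<.24); print(n,"head top",m.sum(),np.median(P[m,2]).round(4) if m.any() else None)
    k=(d<.024)&(P[:,2]>.14)&(P[:,2]<.19); print(np.histogram(P[k,2],np.arange(.14,.191,.004))[0])
    a=g["image"]; hsv=cv2.cvtColor(a,cv2.COLOR_RGB2HSV)
    old=dict(np.load(n+".npz")); 
    for nm,r in(("bowl/bushings diff",None),):
        W=cloud(g); W0=cloud(old)
        for lab,lo,hi in(("red",0,5),("orange",8,16)):
            out=[]
            for img,w in((old["image"],W0),(a,W)):
                hh=cv2.cvtColor(img,cv2.COLOR_RGB2HSV); mm=(hh[...,0]>=lo)&(hh[...,0]<=hi)&(hh[...,1]>170)&(hh[...,2]>80)&(w[...,0]>.4)&(w[...,0]<.72)&(w[...,1]>-.1)&(w[...,1]<.2)&(w[...,2]<.05); out.append(np.nanmedian(w[mm],0).round(3) if mm.any() else None)
            print(lab,out)
a=f["image"][130:355,190:390,::-1]
cv2.imwrite("pics/s10.png",cv2.resize(a,None,fx=2.6,fy=2.6,interpolation=cv2.INTER_CUBIC))
```

```text
t 20.92 tcp [ 0.7097 -0.3031  0.3349] yaw_y 0.42 xax [ 0.064  0.008 -0.998] F [-0.4  0.2  0.4] M [-0.13  0.14 -0.02] gap 0.701 q [-0.46  0.85  0.4   0.04  1.84 -0.46]
handle yaw -85.2 az -87.1 slope 0.5 mid [ 0.549 -0.313  0.202] n 502 z at axis 0.201
side head top 137 0.2072
[ 2 15 16 11 11  9 11  9 12 14 10  1]
red [array([0.47 , 0.006, 0.035]), array([ 0.469, -0.002,  0.033])]
orange [array([0.665, 0.025, 0.034]), array([0.661, 0.023, 0.033])]
top head top 107 0.2094
[ 0  3 10 12  9  9  7 10 12 14 34  6]
red [array([0.468, 0.018, 0.025]), array([0.468, 0.018, 0.024])]
orange [array([0.663, 0.037, 0.028]), array([0.654, 0.04 , 0.027])]
```

View pics/s10.png

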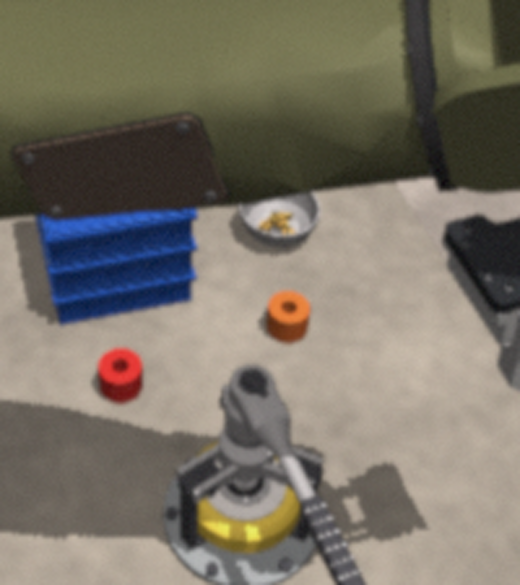

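```bash
python3 -c "
from plant import bot
print(bot.job_done())"
```

```text
the job is handed in; nothing more can be done
None
```

The wrench is sitting home on the forcing screw, and the screw has been turned about a quarter turn clockwise. I handed the job in at about 21 s; no verdict was reported.

**What I did:** I took the wrench from the tray by its head, set it on the hex, and turned it while pressing down. Pressing off the axis jammed the socket, with the handle tilting up to 14° down. I let go, levelled it by the handle grip, and pushed down on the head with shut fingertips. The handle swung about 11° and the socket dropped. I then retook the handle grip, levelled the wrench again and pulled it clockwise against about 11–14 N.

**Last checks:**
- **Home:** compared with its height in the tray, the head top puts the rim at 0.148–0.149 m (home is 0.148 m). There is no gap at the flange and the handle is within about 1° of level.
- **Turn:** the handle went from about +7.5° to about -86.5°, which is 94°. Taking off up to 6° of play, the screw turned about 88–94°. I could only infer this from the handle, as nothing reads the screw directly.
- **Left alone:** the bowl and both bushings are at their original pixels in the side view. One colour-and-depth check disagreed by 4–10 mm; I put that down to changed shadows and a partly hidden view.
- **Forces:** the highest vertical force I read was about 30 N, and the robot was touching nothing at the end. During the work the tool picked up as much as about 5° of tilt, which I did not correct.

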